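# Unhook the draughts box and tip its lid back open

## Task

Open the draughts box so the checkers can be put away: with a fingertip push its brass hook sideways off the stud, then raise the lid by its thumb lip and swing it smoothly back past upright until it stays open by its own weight. Only push with light fingertip touches; do not pinch, lift or shove the box or fling the lid, leave everything else on the table where it stands, and take the hand away at the end.

Things in the scene. Friction and masses are not known exactly. Their poses are not given: they have to be found in the camera images.
- games_box: dark wooden draughts box, loose on the table, about 1.8 kg with its checkers, 130 mm deep (x) by 230 mm wide (y) by 76 mm high with the lid shut (walls 60 mm high, lid 16 mm). Origin: centre of its underside on the table. Its front face, at x = -65 mm in its frame, carries the hook and the thumb lip and looks roughly to the robot's right (-y of the world), turned up to 40 degrees away from the robot; +y is along the front, +z up. It slides or tips if pushed hard.
- box_lid (a joint): angle of the lid in rad: 0 shut, grows as the front edge rises and swings back about the hinge along the rear top edge. The lid (about 0.24 kg) falls shut from below about 1.38 and falls back open from beyond about 1.55, held by slight hinge friction in between; its stop hinges hold it at 1.92, leaning back 20 degrees past upright. While the hook is on, the lid is locked.
- box_hook (a joint): angle of the brass hook in rad: 0 hooked over the stud with its shank upright; grows as its top swings towards the box's +y side. It is free of the stud from about 0.4; slight friction holds it upright, but once pushed beyond about 0.25 it falls over by its own weight to its stop at 1.5, lying along the front.
- hook_knob (a point): centre of the brass ball (14 mm across) at the top of the hook, 58 mm above the hook's pivot and, when hooked, 98 mm above the table, i.e. 22 mm above the lid's top. It stands 8 mm in front of the box's front face. The hook's pivot is on the box front at (-73, 60, 40) mm in the box frame; the shank (7 mm wide, 5 mm thick) runs from there up to the ball, whose centre is 8.5 mm to the +y side of the pivot when hooked.
- lip (a point): middle of the lower front edge of the brass thumb lip on the lid: a flat tongue 60 mm wide along y, 7 mm thick, standing out 18 mm from the front face at mid width, with free space under it down to the table; its underside is 61 mm above the table when shut. The point moves with the lid, 148 mm from the hinge line; its axes are those of the lid (equal to the box's when shut).
- lid_hinge (a point): middle of the lid's hinge line, on the rear top edge of the box at (65, 0, 60) mm in the box frame; the line runs along the box's y axis. Axes turn with the lid.
- snack_stand: empty white three-tier ceramic snack stand with blue rims, loose, 240 mm across the lowest dish, 262 mm high, origin under its centre. Between it and the robot base, at the far left, stands a fixed brass tray (240 mm across, centre near x 0.25, y 0.45 m) with three tea glasses 88 mm high, to be kept clear of. Leave alone.
- stack_tall: stack of seven black plastic checkers, 31 mm across, 56 mm high, origin under its centre. Leave alone.
- stack_short: stack of five black plastic checkers, 31 mm across, 40 mm high, origin under its centre. Leave alone.
- dice_cup: glass dice cup, 72 mm across the rim, 85 mm high, origin under its centre. Leave alone.
- pawn: pale wooden pawn, 28 mm across the foot, 52 mm high, origin under its centre. Leave alone.
- bottle_opener: flat steel bottle opener lying on the table, 120 mm long along its x, 36 mm wide at its ring head, 4 mm thick. Leave alone.
- peg_rack: wooden rack of pawns standing on the table, fixed, 300 mm wide (y), 90 mm deep (x), 200 mm high, origin under its centre. An obstacle.

How it is judged:
By the outcome, as a careful person would: the job done as asked, in the order asked, and still so for the second after the job is handed in, with the robot touching nothing.
It also fails if it takes over 48 s, if anything falls off the work surface, if the arm or the gripper's body presses on something with over 40 N, if the wrist force passes 120 N, or if a joint passes its speed limit or range.

## Robot

A 6-joint arm with a two-finger parallel gripper is mounted at the origin on the work surface. World frame = base frame: x ahead of the robot, y to its left, z up, the work surface at z = 0. Lengths are in m, angles in rad, forces in N, time in s.
With the tool pointing down it reaches from about 0.375 to 0.9 m from the base axis. Payload 3.1 kg.
Tool frame: the origin (TCP) lies midway between the tips of the shut fingers; the grasp point (between the pads) lies 19 mm behind it (manip.hold_point_z is the distance from the TCP to the grasp point, in m); z points along the fingers, y is the direction in which the jaws open and shut (so a half turn about z gives the same grasp; the last joint's range is limited). The gripper opens to 85 mm and grips with 20 to 120 N. Pads are 22 mm wide; open, the fingers measure 114 mm over their backs; the gripper's body (76 mm by 85 mm) begins 54 mm behind the grasp point. The pads swing forward as they close: fully open they stand 13 mm farther back than shut.
Start: joints at [-1.403, 0.527, 1.433, -0, 1.181, -0.178], TCP at [0.212, -0.588, 0.194] pointing down, gripper open.
Joint ranges: [-3.08, 3.08], [-0.75, 2.2], [0.22, 2.44], [-1.43, 4.57], [0, 2.65], [-2.85, 2.85]. Speed limits (rad/s): [2.79, 2.79, 3.14, 3.14, 3.14, 3.14].

## Interface

Orientations are given as a unit quaternion [x, y, z, w].
In Python, from station import manip gives the robot as it stands.
- The arm moves only by the tool drive_tool, never from a script. Its argument "motion" is one flat list of numbers, 7 for each row, row after row: the shift along the tool's x, y, z in mm, then the turn, a rotation vector about the tool's x, y, z in degrees, then the finger opening in mm, from 0 to 85.4. A call has 1 to 8 rows; each row is the pose to reach, as a shift and turn from the pose measured when the call began, along the tool's axes at that moment; what a row does not reach only later rows make up. A row lasts 1/8 s, in which the tool goes at most 62.5 mm and 10.7 degrees, less where a joint would pass 70% of its speed; a pose out of reach is approached as far as the arm can. A call with a gripper value outside its range is refused whole. The fingers move at their own pace and stop on an object; "force" is the grip in N (left out, the last holds). Time passes only in rows, so rows that repeat a pose let the fingers close. It gives the time, the measured TCP pose, the force and the opening at its end, in the units of the state.
- manip.sense(): the state, without advancing time (a new reading comes with each control period).
- manip.snapshot(name): name is "side" or "top" or "wrist"; returns a dict with "color" (400x640x3 uint8, red, green, blue), "fx", "fy", "cx", "cy" (pixels), "view" (4x4, takes a point from world to camera coordinates). Camera axes: x right, y up, looking along -z (the intrinsics and any distortion apply to the point x, -y, -z); pixel columns grow to the right and rows downward; lengths in m; the calibration is good to about 2 mm. The wrist camera is an equidistant fisheye: a pixel r from the principal point sees the ray r / f radians off the axis. A picture is of the moment at which its call begins. There is no depth.
- manip.sign_off(): hands the job in, once; it reports no verdict.
The state is a dict: "t": time; "q": joint angles; "qd": joint speeds; "tau": joint torques, N m; "tcp_pos": TCP position; "tool_rot": TCP orientation; "force": force on the tool from outside, world axes, zero at the start; "ft_torque": the same for the moment, N m; "finger_gap": opening from 0.0 (shut) to 1.0 (fully open).
Only numpy, scipy, OpenCV 4.12 (cv2) and the standard library are available. Lean on these libraries where they do the work, as an engineer would, in place of code of your own. Each camera call takes 0.05 s, during which the arm holds its last target.

## Working session

There is one attempt and no reset: what is moved stays moved. The work goes in short steps, Python scripts to look and compute and a tool call to move; the robot and the scene stay as the last step left them, time stands still between calls to the robot, and variables do not carry over. Pictures are saved under pics/ and viewed, and the job is handed in when it is done.

Besides the shell and the picture viewer there is one more tool, called as name(argument=value, ...) on one line, values as JSON. drive_tool: Moves the arm, as the interface text tells. Its arguments: {"type":"object","properties":{"motion":{"type":"array","items":{"type":"number"}},"force":{"type":"number"}},"required":["motion"]}

```bash
ls; mkdir -p pics
python3 - <<'E'
from station import manip
import cv2,numpy as np
print(manip.sense())
for n in ("side","top","wrist"):
    s=manip.snapshot(n); cv2.imwrite(f"pics/{n}0.png",s["color"][:,:,::-1]); print(n,s["fx"],s["fy"],s["cx"],s["cy"],np.round(s["view"],4).tolist(),[k for k in s])
E
```

```text
pics
{'t': 0.0, 'q': array([-1.40347495e+00,  5.28446581e-01,  1.43393564e+00, -7.54310020e-06,
        1.18137428e+00, -1.78487534e-01]), 'qd': array([-6.65722845e-05, -9.44281768e-06, -5.82728027e-04,  2.22362394e-03,
        1.05441916e-03,  6.75033725e-04]), 'tau': array([-1.58661940e-03, -4.42354631e+01, -1.78026634e+01, -3.31073716e-04,
        8.23845738e-03,  5.67820607e-06]), 'tcp_pos': array([ 0.21174517, -0.58718224,  0.19323513]), 'tool_rot': array([ 9.85088404e-01,  1.72045531e-01,  2.55288552e-06, -1.08192900e-03]), 'force': array([-0.88979853, -0.61204685,  0.0101744 ]), 'ft_torque': array([-0.02557195, -0.0200842 , -0.02518209]), 'finger_gap': 1.0012028024858697}
side 387.0185726484259 387.0185726484259 319.0445410978995 193.3932875878021 [[0.9886, -0.15, 0.0132, -0.5181], [0.103, 0.7377, 0.6673, -0.1115], [-0.1099, -0.6583, 0.7447, -1.0786], [0.0, 0.0, 0.0, 1.0]] ['color', 'fx', 'fy', 'cx', 'cy', 'view']
top 439.2230293557741 439.2230293557741 321.14834526906225 196.6774118456732 [[-0.0242, -0.9997, -0.0055, -0.0032], [0.9923, -0.0247, 0.1217, -0.5199], [-0.1218, -0.0025, 0.9925, -1.3258], [0.0, 0.0, 0.0, 1.0]] ['color', 'fx', 'fy', 'cx', 'cy', 'view']
wrist 309.70691628693146 309.70691628693146 321.68309936180157 203.80742504185133 [[0.3388, -0.9409, -0.0015, -0.6234], [0.9056, 0.3265, -0.2706, 0.0344], [0.2551, 0.0904, 0.9627, -0.3795], [0.0, 0.0, 0.0, 1.0]] ['color', 'fx', 'fy', 'cx', 'cy', 'view']
```

View pics/side0.png

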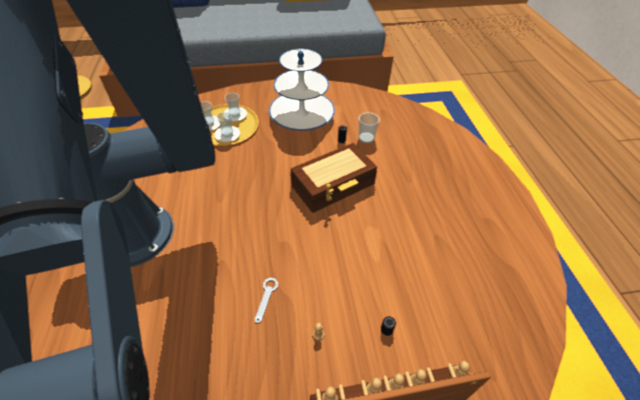

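View pics/top0.png

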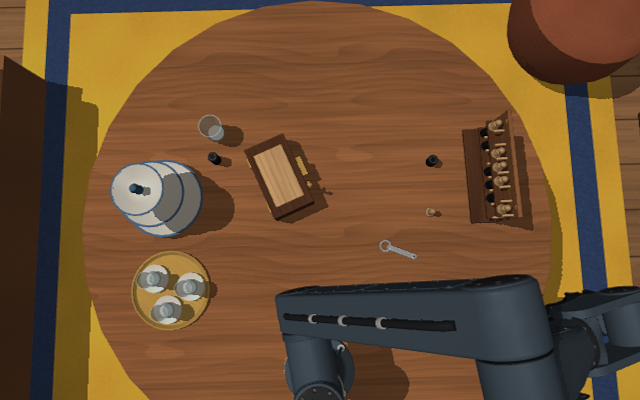

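View pics/wrist0.png

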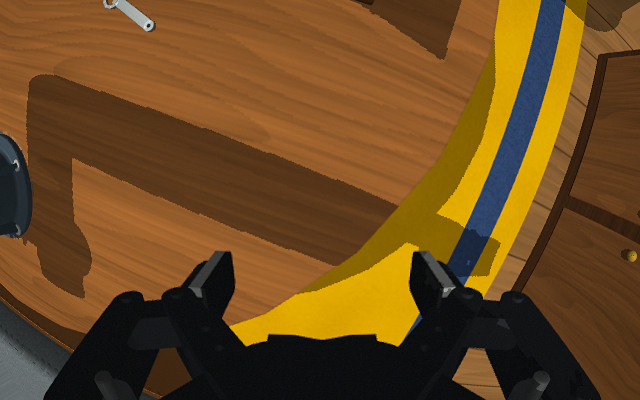

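The side view has the box at about (333,177), with the lip near (347,186) and the hook near (329,190). The top view has it at (280,177), with the lip at (302,166) and the hook near (309,184). I'll enlarge both.

```bash
cat > h.py <<'E'
import cv2,numpy as np
from station import manip
def ray(s,u,v):
    V=np.array(s["view"]);R=V[:3,:3];o=-R.T@V[:3,3]
    d=np.array([(u-s["cx"])/s["fx"],-(v-s["cy"])/s["fy"],-1.]);d=R.T@d
    return o,d/np.linalg.norm(d)
def onz(s,u,v,z):
    o,d=ray(s,u,v);return o+d*(z-o[2])/d[2]
def proj(s,p):
    V=np.array(s["view"]);c=V[:3,:3]@np.asarray(p)+V[:3,3]
    return np.array([s["cx"]+s["fx"]*c[0]/-c[2],s["cy"]-s["fy"]*c[1]/-c[2]])
def tri(a,pa,b,pb):
    o1,d1=ray(a,*pa);o2,d2=ray(b,*pb)
    A=np.stack([d1,-d2],1);t=np.linalg.lstsq(A,o2-o1,rcond=None)[0]
    p,q=o1+t[0]*d1,o2+t[1]*d2
    return (p+q)/2,np.linalg.norm(p-q)
E
python3 - <<'E'
import cv2
a=cv2.imread("pics/side0.png")[135:215,280:390];b=cv2.imread("pics/top0.png")[120:230,235:345]
cv2.imwrite("pics/sz.png",cv2.resize(a,None,fx=7,fy=7,interpolation=cv2.INTER_CUBIC))
cv2.imwrite("pics/tz.png",cv2.resize(b,None,fx=5,fy=5,interpolation=cv2.INTER_CUBIC))
E
```

```text
(no output)
```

View pics/sz.png

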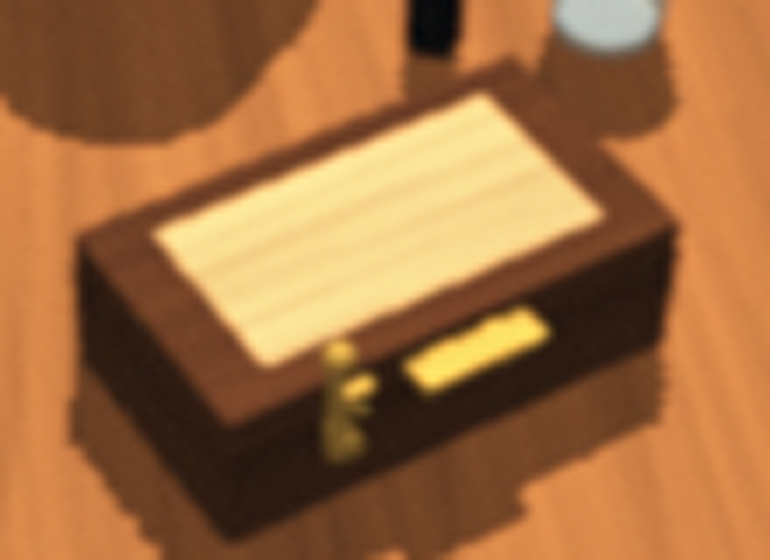

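View pics/tz.png

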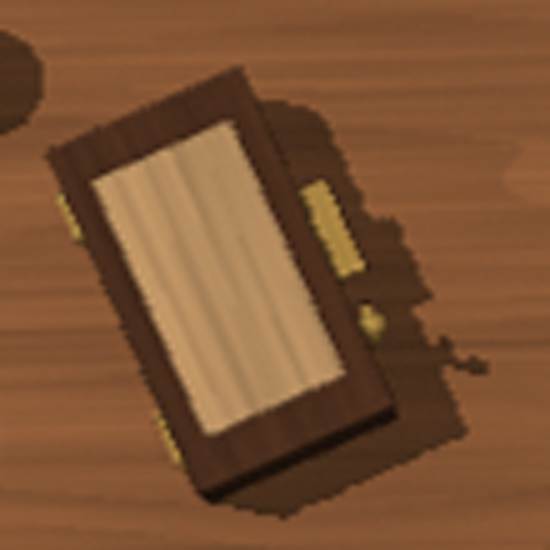

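Run:
```python
from h import *
S=manip.snapshot("side");T=manip.snapshot("top")
sc={'FN':(230,425),'BN':(80,240),'BF':(512,62),'FF':(677,225)}
tc={'FN':(394,408),'BN':(204,493),'BF':(48,152),'FF':(241,69)}
P={}
for k in sc:
    a=((sc[k][0]+.5)/7+280-.5,(sc[k][1]+.5)/7+135-.5);b=((tc[k][0]+.5)/5+235-.5,(tc[k][1]+.5)/5+120-.5)
    t,g=tri(S,a,T,b);P[k]=(onz(S,*a,.076)+onz(T,*b,.076))/2
    print(k,onz(S,*a,.076).round(4),onz(T,*b,.076).round(4),t.round(4),g.round(4))
c=sum(P.values())/4
for a,b in(('FN','FF'),('BN','BF'),('FN','BN'),('FF','BF')):
    d=P[b]-P[a];print(a,b,np.linalg.norm(d).round(4),np.degrees(np.arctan2(d[1],d[0])))
print("centre",c)
ks,kt=(340,355),(372,321)
a=(ks[0]/7+280-.5,ks[1]/7+135-.5);b=(kt[0]/5+235-.5,kt[1]/5+120-.5)
print("knob",tri(S,a,T,b),onz(S,*a,.098),onz(T,*b,.098))
# lip top corners front, z=.068
for ks,kt in(((427,393),(342,277)),((550,333),(0,0))):
    print("lip", onz(S,ks[0]/7+279.5,ks[1]/7+134.5,.068))
for kt in((345,276),(366,266),(303,190),(322,181)): print("lipT",onz(T,kt[0]/5+234.5,kt[1]/5+119.5,.068))
# others
for n,u,v,z in(("cupT",210,127,.085),("pawnT",430,211,.05),("tallT",215,157,.056),("standtop",136,188,.262),("opener",398,250,0.004)): print(n,onz(T,u,v,z).round(3))
```

```text
FN [0.5051 0.0046 0.076 ] [0.5012 0.0074 0.076 ] [0.5036 0.0074 0.0727] 0.0039
BN [0.4566 0.1174 0.076 ] [0.4532 0.1215 0.076 ] [0.4552 0.122  0.0713] 0.0034
BF [0.6624 0.2051 0.076 ] [0.6626 0.2137 0.076 ] [0.665  0.2153 0.0669] 0.0006
FF [0.7106 0.0915 0.076 ] [0.7112 0.0959 0.076 ] [0.7125 0.0964 0.0711] 0.0001
FN FF 0.2255 22.897971677734326
BN BF 0.2262 23.431669415789163
FN BN 0.1232 113.05060814443974
FF BF 0.1253 112.70357931214755
centre [0.58285769 0.10713532 0.076     ]
knob (array([0.55134272, 0.01914307, 0.09502036]), np.float64(0.00022727861438638503)) [0.55067601 0.01639624 0.098     ] [0.55100017 0.01905015 0.098     ]
lip [0.58786821 0.01812731 0.068     ]
lip [0.6449487  0.04424564 0.068     ]
lipT [0.58355572 0.03572161 0.068     ]
lipT [0.58937495 0.02288445 0.068     ]
lipT [0.63722871 0.06024952 0.068     ]
lipT [0.64251491 0.04858971 0.068     ]
cupT [0.734 0.316 0.085]
pawnT [ 0.465 -0.345  0.05 ]
tallT [0.648 0.307 0.056]
standtop [0.526 0.46  0.262]
opener [ 0.35  -0.25   0.004]
```

```bash
cat >> h.py <<'E'
from scipy.spatial.transform import Rotation as Ro
C=np.array([.583,.108]);YAW=np.radians(113)
def box(x,y,z):  # mm -> world m
    c,s=np.cos(YAW),np.sin(YAW)
    return np.array([C[0]+(c*x-s*y)/1e3,C[1]+(s*x+c*y)/1e3,z/1e3])
def tobox(p):
    c,s=np.cos(YAW),np.sin(YAW);d=np.asarray(p)[:2]-C
    return np.array([c*d[0]+s*d[1],-s*d[0]+c*d[1],p[2]])*1e3
def toolR(tilt):  # tilt deg from straight down toward +x_b ; tool x up-ish
    xb=np.array([np.cos(YAW),np.sin(YAW),0]);z=np.array([0,0,1.]);t=np.radians(tilt)
    f=np.sin(t)*xb-np.cos(t)*z; X=np.cos(t)*xb+np.sin(t)*z
    return np.stack([X,np.cross(f,X),f],1)
def rel(p,Rt,s=None):
    s=s or manip.sense();R=Ro.from_quat(s["tool_rot"])
    d=R.inv().apply(np.asarray(p)-s["tcp_pos"])*1e3
    return np.r_[d,np.degrees((R.inv()*Ro.from_matrix(Rt)).as_rotvec())].round(1)
E
python3 - <<'E'
from h import *
print([a for a in dir(manip) if a[0]!='_'])
print(rel(box(-75,38,200),toolR(0)), box(-75,38,200))
s=manip.sense();R=Ro.from_quat(s["tool_rot"]);print(R.as_matrix().round(3))
W=manip.snapshot("wrist");V=W["view"];o=-V[:3,:3].T@V[:3,3];print("cam in tool",R.inv().apply(o-s["tcp_pos"]))
E
```

```text
['PlanningError', 'hold_point_z', 'sense', 'sign_off', 'snapshot']
[ 5.512e+02 -4.516e+02 -5.700e+00 -0.000e+00 -1.000e-01 -9.320e+01] [0.57732565 0.02411435 0.2       ]
[[ 0.941  0.339 -0.   ]
 [ 0.339 -0.941  0.001]
 [ 0.    -0.001 -1.   ]]
cam in tool [ 0.06937663 -0.00063841 -0.18038614]
```

drive_tool(motion=[20, -15, -25, 0, 0, -5, 0, 55, -45, -50, 0, 0, -12, 0, 95, -80, -50, 0, 0, -20, 0, 135, -115, -50, 0, 0, -28, 0, 175, -150, -50, 0, 0, -36, 0, 215, -185, -50, 0, 0, -44, 0, 255, -215, -50, 0, 0, -52, 0, 295, -245, -50, 0, 0, -60, 0], force=20)

```text
t: 1.3
tcp_pos: [0.4071, -0.2559, 0.2444]
tool_rot: [0.766, 0.643, 0.0, 0.0]
force: [0.4, 0.7, -0.6]
finger_gap: -0.005
```

Run:
```python
from h import *
s=manip.sense();print(s["t"],s["tcp_pos"],s["q"].round(3),s["finger_gap"],s["force"]);print(rel(box(-75,38,200),toolR(0)))
```

```text
1.3 [ 0.40707169 -0.25587816  0.24436029] [-7.940e-01  2.680e-01  1.720e+00  1.000e-03  1.153e+00 -6.210e-01] -0.005151773304147164 [ 0.42863183  0.65460901 -0.57215722]
[305.1 119.4  44.5   0.   -0.  -32.9]
```

drive_tool(motion=[40, 15, 0, 0, 0, -5, 0, 85, 33, 0, 0, 0, -12, 0, 130, 50, 0, 0, 0, -18, 0, 175, 68, 10, 0, 0, -24, 0, 220, 86, 20, 0, 0, -29, 0, 260, 102, 30, 0, 0, -33, 0, 290, 114, 40, 0, 0, -33, 0, 305, 119, 44, 0, 0, -33, 0])

```text
t: 2.3
tcp_pos: [0.5771, 0.0255, 0.1998]
tool_rot: [0.551, 0.835, -0.0, -0.0]
force: [0.0, -0.5, 0.6]
finger_gap: 0.001
```

Run:
```python
from h import *
s=manip.sense();print(s["t"],s["tcp_pos"],s["q"].round(3),s["finger_gap"],s["force"]);print(rel(box(-75,38,200),toolR(0)))
for n in ("side","top","wrist"):
    c=manip.snapshot(n);cv2.imwrite(f"pics/{n}1.png",c["color"][:,:,::-1])
```

```text
2.3 [0.57712913 0.02548551 0.1997671 ] [-0.149  0.457  1.547  0.     1.138 -0.554] 0.0013574766010872245 [ 0.04181291 -0.46546717  0.60038079]
[-1.3 -0.4 -0.2 -0.  -0.   0.2]
```

View pics/wrist1.png

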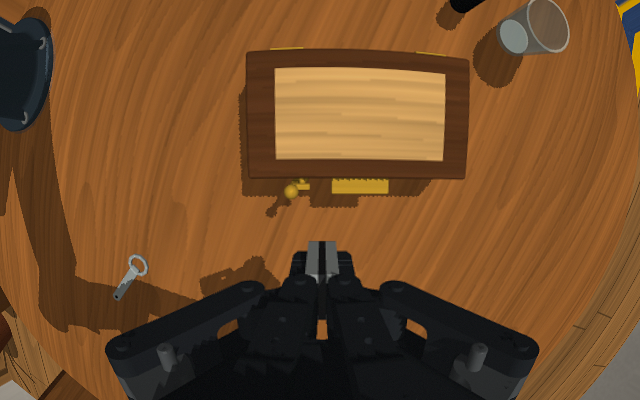

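View pics/side1.png

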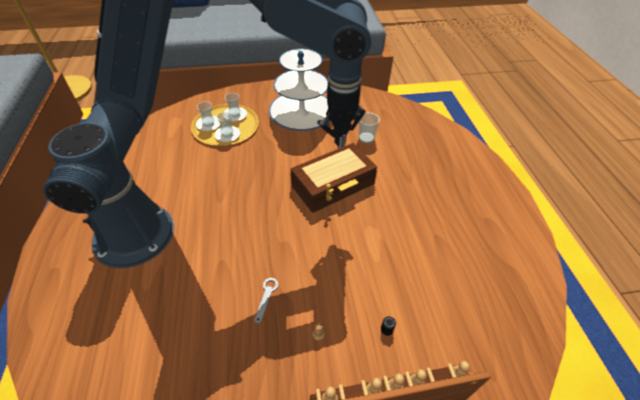

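The wrist view shows the knob at (291,191), the stud at (303,185), the lip at columns 332–388 and rows 179–193, and the front lid corners at (246,178) and (466,179). I'll measure from these.

```bash
cat >> h.py <<'E'
def fray(s,u,v):
    V=np.array(s["view"]);R=V[:3,:3];o=-R.T@V[:3,3]
    a=np.array([(u-s["cx"]),(v-s["cy"])]);r=np.hypot(*a);th=r/s["fx"];a=a/max(r,1e-9)
    return o,R.T@np.array([np.sin(th)*a[0],-np.sin(th)*a[1],-np.cos(th)])
def fz(s,u,v,z):
    o,d=fray(s,u,v);return o+d*(z-o[2])/d[2]
E
python3 - <<'E'
from h import *
W=manip.snapshot("wrist")
z=cv2.resize(cv2.imread("pics/wrist1.png")[150:260,230:400],None,fx=4,fy=4,interpolation=cv2.INTER_CUBIC);cv2.imwrite("pics/wz.png",z)
for n,u,v,h in(("knob",291,191,.098),("FN",246,178,.076),("FF",466,179,.076),("BF",468.5,60,.076),("BN",247,52,.076),("lipn",332,193.5,.068),("lipf",388.5,193.5,.068)):
    p=fz(W,u,v,h);print(n,p.round(4),tobox(p).round(1))
E
```

```text
knob [0.5499 0.0148 0.098 ] [-72.9  66.9  98. ]
FN [0.502  0.0037 0.076 ] [-64.3 115.3  76. ]
FF [0.7161 0.0956 0.076 ] [ -63.4 -117.7   76. ]
BF [0.6635 0.2124 0.076 ] [  64.6 -114.8   76. ]
BN [0.455  0.1231 0.076 ] [ 63.9 112.   76. ]
lipn [0.5902 0.0213 0.068 ] [-82.6  27.3  68. ]
lipf [0.6451 0.0449 0.068 ] [-82.3 -32.5  68. ]
```

View pics/wz.png

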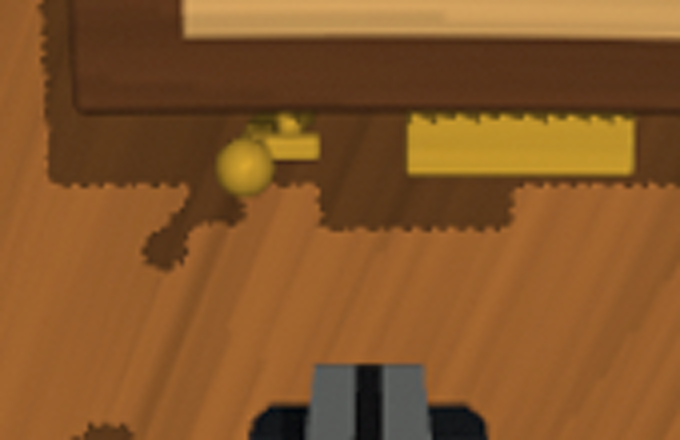

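```bash
sed -i 's/^C=.*/C=np.array([.5848,.1088]);YAW=np.radians(113.2)/' h.py
python3 - <<'E'
from h import *
print(rel(box(-74,38,84),toolR(0)),rel(box(-74,84,84),toolR(0)))
E
```

```text
[ 1.300e+00  3.200e+00  1.166e+02 -0.000e+00  0.000e+00 -1.000e-01] [ 1.200e+00 -4.280e+01  1.166e+02 -0.000e+00  0.000e+00 -1.000e-01]
```

drive_tool(motion=[1, 3, 20, 0, 0, 0, 0, 1, 3, 45, 0, 0, 0, 0, 1, 3, 70, 0, 0, 0, 0, 1, 3, 92, 0, 0, 0, 0, 1, 3, 108, 0, 0, 0, 0, 1, 3, 116, 0, 0, 0, 0, 1, 3, 116, 0, 0, 0, 0])

```text
t: 3.38
tcp_pos: [0.5788, 0.025, 0.0845]
tool_rot: [0.552, 0.834, -0.0, -0.0]
force: [-0.1, 0.1, 0.8]
finger_gap: -0.003
```

Run:
```python
from h import *
s=manip.sense();print(s["t"],tobox(s["tcp_pos"]),s["force"],rel(box(-74,84,84),toolR(0)))
c=manip.snapshot("wrist");cv2.imwrite(f"pics/wrist2.png",c["color"][:,:,::-1])
```

```text
3.375 [-74.63176465  38.48232329  84.53610894] [-0.07938987  0.07587573  0.77846107] [  0.5 -45.5   0.6  -0.    0.   -0.2]
```

View pics/wrist2.png

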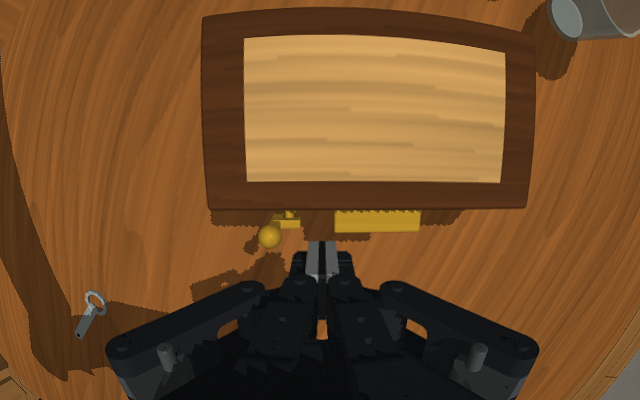

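The fingertip at (322,243) is beside the knob at (269,236) with a clear gap, so I'll push toward it.

drive_tool(motion=[0, -6, 0, 0, 0, 0, 0, 0, -11, 0, 0, 0, 0, 0, 0, -16, 0, 0, 0, 0, 0, 0, -21, 0, 0, 0, 0, 0, 0, -26, 0, 0, 0, 0, 0, 0, -31, 0, 0, 0, 0, 0, 0, -36, 0, 0, 0, 0, 0, 0, -41, 0, 0, 0, 0, 0])

```text
t: 4.42
tcp_pos: [0.5412, 0.0089, 0.085]
tool_rot: [0.552, 0.834, -0.0, 0.0]
force: [-0.3, -0.2, 0.1]
finger_gap: -0.0
```

Run:
```python
from h import *
s=manip.sense();print(s["t"],tobox(s["tcp_pos"]),s["force"],rel(box(-74,84,84),toolR(0)))
c=manip.snapshot("wrist");cv2.imwrite(f"pics/wrist3.png",c["color"][:,:,::-1])
```

```text
4.425 [-74.62025958  79.37093324  84.97780439] [-0.34317984 -0.21905663  0.09646935] [ 0.6 -4.6  1.   0.   0.  -0.2]
```

View pics/wrist3.png

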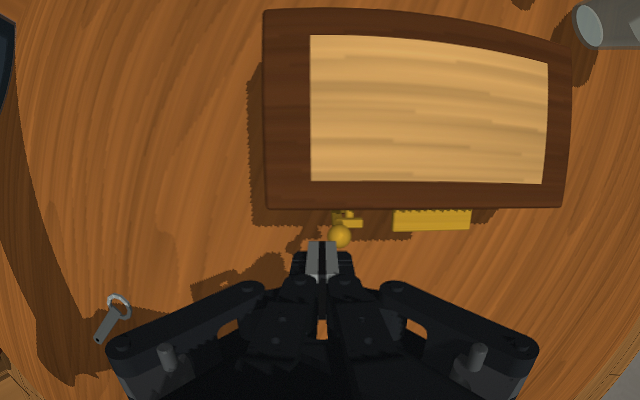

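```bash
cat >> h.py <<'E'
def fproj(s,p):
    V=np.array(s["view"]);c=V[:3,:3]@np.asarray(p)+V[:3,3];r=np.hypot(c[0],c[1]);th=np.arctan2(r,-c[2])
    return np.array([s["cx"]+s["fx"]*th*c[0]/r,s["cy"]-s["fx"]*th*c[1]/r])
E
python3 - <<'E'
from h import *
c=manip.snapshot("wrist");s=manip.sense();R=Ro.from_quat(s["tool_rot"])
for d in([0,0,0],[.011,0,0],[-.011,0,0],[0,.011,0],[0.011,0,-.019],[0,0,-.019]): print(d,fproj(c,s["tcp_pos"]+R.apply(d)))
for z in(.098,.09,.08,.07): print(z,tobox(fz(c,341,236,z)))
print([fproj(c,box(-73,y,z)) for y,z in((68.5,98),(90,80))])
for n in("FN",264,208),("FF",561,207): print(n[0],tobox(fz(c,n[1],n[2],.076)))
for n in ("side","top"):
    cv2.imwrite(f"pics/{n}3.png",cv2.resize(manip.snapshot(n)["color"][120:220,250:390,::-1],None,fx=5,fy=5,interpolation=cv2.INTER_CUBIC))
cv2.imwrite("pics/wz3.png",cv2.resize(c["color"][190:300,270:410,::-1],None,fx=5,fy=5,interpolation=cv2.INTER_CUBIC))
E
```

```text
[0, 0, 0] [321.07814539 232.28687047]
[0.011, 0, 0] [321.06867289 215.49187473]
[-0.011, 0, 0] [321.08838841 248.41198435]
[0, 0.011, 0] [338.72441263 232.2661076 ]
[0.011, 0, -0.019] [320.9682249  226.02174023]
[0, 0, -0.019] [320.98165311 244.28987875]
0.098 [-71.78383552  68.15640363  98.        ]
0.09 [-74.96686117  67.63942247  90.        ]
0.08 [-78.94564325  66.99319603  80.        ]
0.07 [-82.92442532  66.34696959  70.        ]
[array([340.37322455, 237.94130029]), array([305.0484838 , 227.42592402])]
FN [-61.23736224 116.57930181  76.        ]
FF [ -61.67844497 -112.78003622   76.        ]
```

View pics/wz3.png

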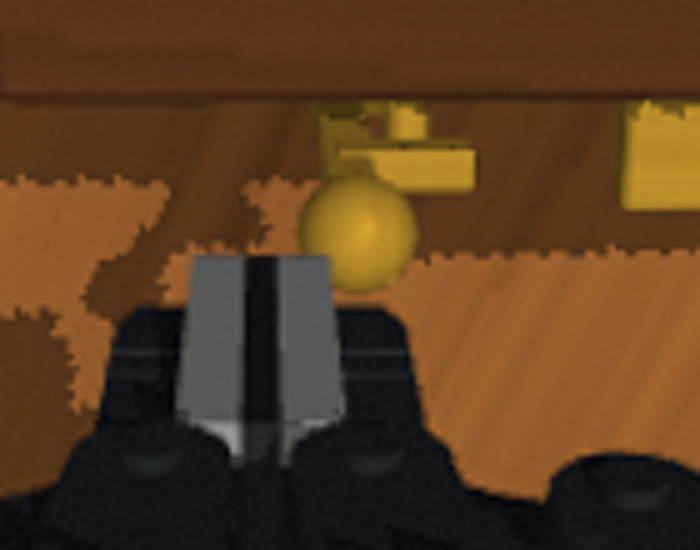

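View pics/side3.png

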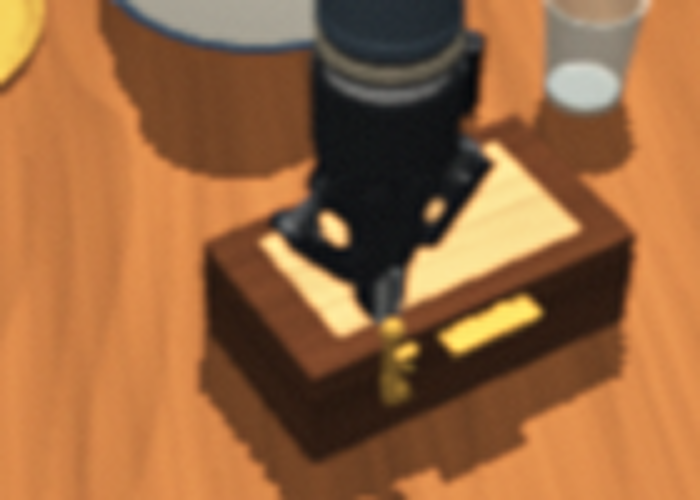

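Run:
```python
from h import *
S=manip.snapshot("side");s=manip.sense();R=Ro.from_quat(s["tool_rot"])
f=lambda p:((proj(S,p)-[250,120]+.5)*5-.5).round(0)
for d in([0,0,0],[.011,0,0],[-.011,0,0],[0,.008,0],[0,-.008,0],[0,0,-.019]): print(d,f(s["tcp_pos"]+R.apply(d)))
print("knob",f(box(-73,68.5,98)),"lip",f(box(-83,30,68)),f(box(-65,115,76)),f(box(-65,-115,76)),f(box(65,115,76)))
cv2.imwrite("pics/side3z.png",cv2.resize(S["color"][165:205,305:350,::-1],None,fx=14,fy=14,interpolation=cv2.INTER_CUBIC))
```

```text
[0, 0, 0] [378. 355.]
[0.011, 0, 0] [368. 343.]
[-0.011, 0, 0] [389. 368.]
[0, 0.008, 0] [390. 350.]
[0, -0.008, 0] [366. 361.]
[0, 0, -0.019] [379. 332.]
knob [393. 330.] lip [457. 352.] [314. 380.] [641. 231.] [201. 240.]
```

View pics/side3z.png

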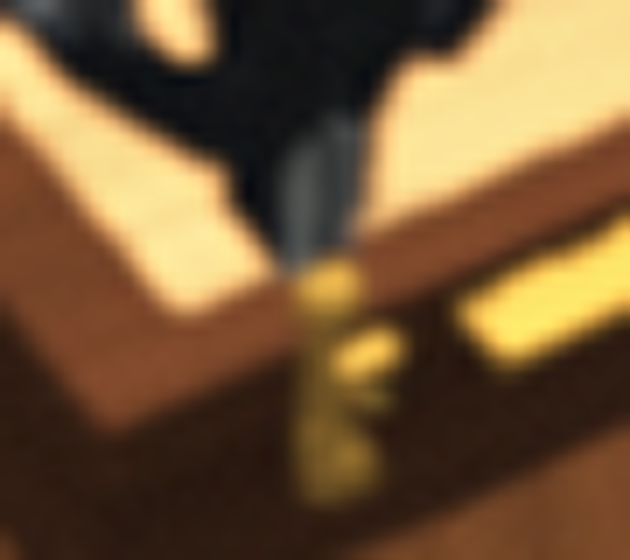

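View pics/top3.png

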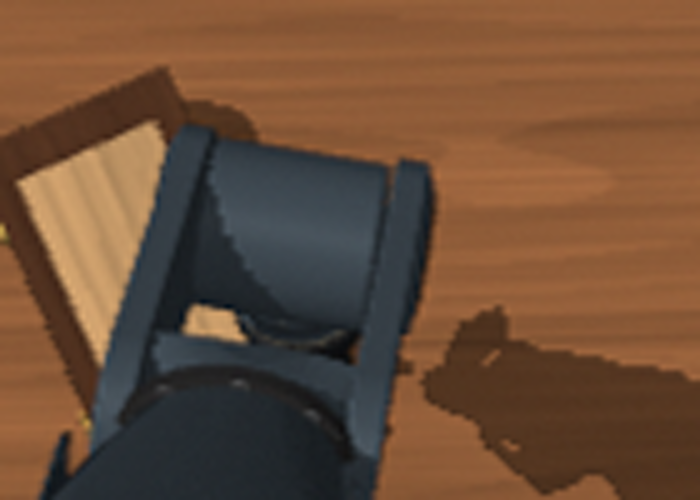

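Run:
```python
from h import *
S=manip.snapshot("side");W=manip.snapshot("wrist");s=manip.sense();R=Ro.from_quat(s["tool_rot"])
def tr(pw,ps):
    o1,d1=fray(W,*pw);o2,d2=ray(S,*ps);A=np.stack([d1,-d2],1);t=np.linalg.lstsq(A,o2-o1,rcond=None)[0]
    p,q=o1+t[0]*d1,o2+t[1]*d2;return (p+q)/2,np.linalg.norm(p-q)
for pw,ps in(((308,241),(305+282/14,165+262/14)),((336,241),(305+350/14,165+250/14)),((322,241),(326.5,183.5))):
    p,g=tr(pw,ps);print(p,g,"tool frame mm",R.inv().apply(p-s["tcp_pos"])*1e3)
p,g=tr((341,236),(305+332/14-.5,165+287/14-.5));print("knob",tobox(p),g)
```

```text
[0.53751646 0.01065807 0.11118541] 0.007270516118213235 tool frame mm [  3.10017601  -3.34661526 -26.16131127]
[0.55214635 0.01526187 0.10726267] 0.007025575451156957 tool frame mm [  1.61176463  11.91455319 -22.22457771]
[0.54328277 0.01297216 0.10899948] 0.004207941465186047 tool frame mm [  2.97376846   2.86357026 -23.9701389 ]
knob [-71.74200487  67.11046825  98.86535126] 0.0006571672252965726
```

The finger passed over the knob. Both views put the real fingertip some 25–39 mm short of the reported TCP. I'll back off and come down in small checked steps.

drive_tool(motion=[0, 8, 0, 0, 0, 0, 0, -2, 20, 0, 0, 0, 0, 0, -4, 32, 0, 0, 0, 0, 0, -6, 37, 0, 0, 0, 0, 0, -6, 37, 6, 0, 0, 0, 0, -6, 37, 12, 0, 0, 0, 0, -6, 37, 15, 0, 0, 0, 0])

```text
t: 5.65
tcp_pos: [0.5773, 0.0181, 0.0693]
tool_rot: [0.552, 0.834, -0.0, -0.0]
force: [-0.0, 0.4, 0.2]
finger_gap: 0.004
```

```bash
cat > look.py <<'E'
from h import *
import sys
k=sys.argv[1]
S=manip.snapshot("side");W=manip.snapshot("wrist");s=manip.sense()
print(s["t"],"box tcp",tobox(s["tcp_pos"]).round(1),"F",s["force"].round(1),s["finger_gap"].round(3),"q",s["q"].round(2))
f=lambda p:((proj(S,p)-[285,145]+.5)*8-.5).round(0)
print("side crop TCP",f(s["tcp_pos"]),"knob",f(box(-73,68.5,98)))
a=cv2.resize(S["color"][145:210,285:385,::-1],None,fx=8,fy=8,interpolation=cv2.INTER_CUBIC)
cv2.imwrite(f"pics/s{k}.png",a)
cv2.imwrite(f"pics/w{k}.png",W["color"][:,:,::-1])
E
python3 look.py 4
```

```text
Traceback (most recent call last):
  File "look.py", line 5, in <module>
    print(s["t"],"box tcp",tobox(s["tcp_pos"]).round(1),"F",s["force"].round(1),s["finger_gap"].round(3),"q",s["q"].round(2))
                                                                                ^^^^^^^^^^^^^^^^^^^^^
AttributeError: 'float' object has no attribute 'round'
```

```bash
sed -i 's/s\["finger_gap"\].round(3)/round(float(s["finger_gap"]),3)/' look.py; python3 look.py 4
```

```text
5.85 box tcp [-80.8  42.   70. ] F [0.9 0.8 0.9] 0.004 q [-0.16  0.63  1.66 -0.    0.85 -0.56]
side crop TCP [421. 368.] knob [349. 329.]
```

View pics/s4.png

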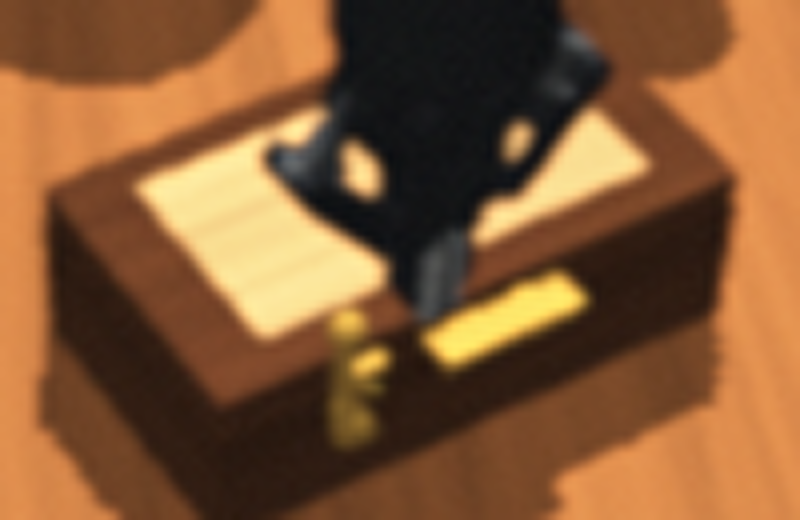

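View pics/w4.png

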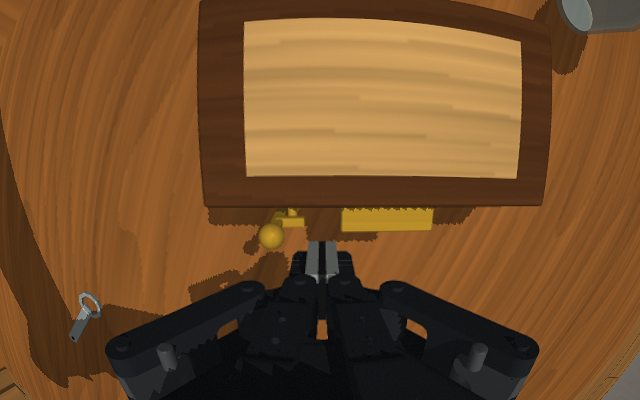

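The side view puts the fingertip at (428,322), about 35 mm short of the nominal TCP, so its real height is about 105 mm. I'll go 17 mm lower, check the side view, then push.

drive_tool(motion=[0, 0, 6, 0, 0, 0, 0, 0, 0, 12, 0, 0, 0, 0, 0, 0, 17, 0, 0, 0, 0])

```text
t: 6.22
tcp_pos: [0.5778, 0.018, 0.0524]
tool_rot: [0.552, 0.834, -0.0, 0.0]
force: [0.2, -0.1, -0.9]
finger_gap: 0.001
```

```bash
python3 look.py 5
```

```text
6.325 box tcp [-80.5  42.5  52.2] F [-1.7 -0.5  0.1] -0.005 q [-0.16  0.66  1.67 -0.    0.81 -0.56]
side crop TCP [417. 401.] knob [349. 329.]
```

View pics/s5.png

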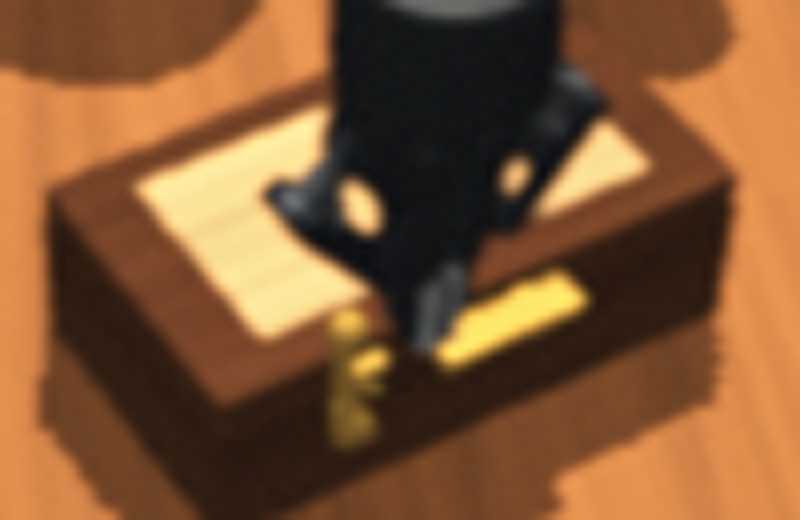

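View pics/w5.png

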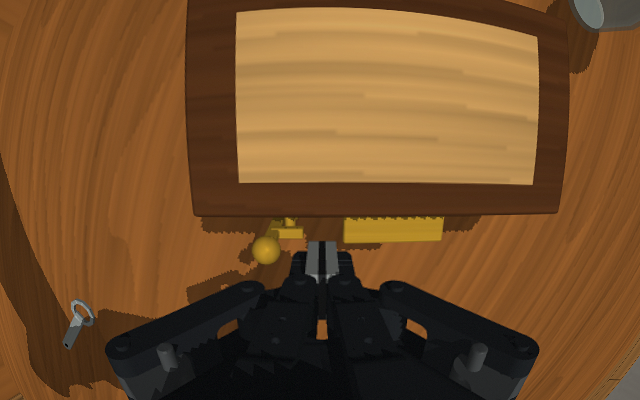

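drive_tool(motion=[1, -6, 0, 0, 0, 0, 0, 2, -11, 0, 0, 0, 0, 0, 3, -16, 0, 0, 0, 0, 0, 3, -21, 0, 0, 0, 0, 0, 3, -26, 0, 0, 0, 0, 0, 3, -31, 0, 0, 0, 0, 0, 3, -36, 0, 0, 0, 0, 0, 3, -41, 0, 0, 0, 0, 0])

```text
t: 7.32
tcp_pos: [0.5383, 0.0046, 0.0522]
tool_rot: [0.552, 0.834, -0.0, -0.0]
force: [-0.0, -1.4, 0.1]
finger_gap: -0.001
```

```bash
python3 look.py 6
```

```text
7.425 box tcp [-77.2  84.2  52.1] F [-0.2 -0.4 -0.3] -0.004 q [-0.2   0.63  1.77 -0.    0.75 -0.6 ]
side crop TCP [314. 441.] knob [349. 329.]
```

View pics/s6.png

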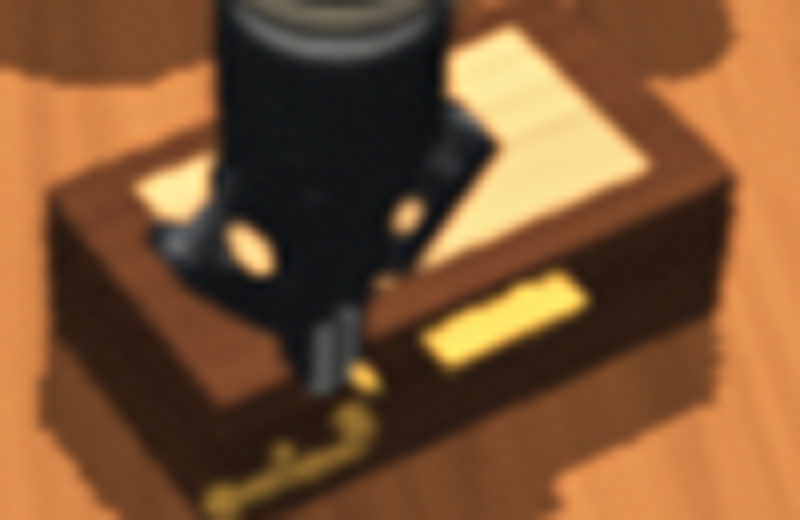

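View pics/w6.png

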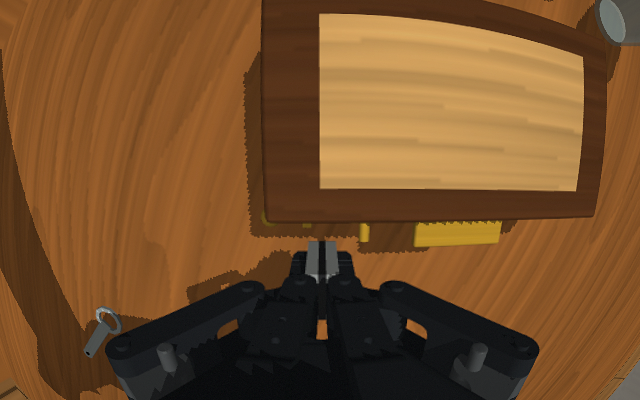

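The hook has fallen and lies along the front, with the knob at (225,500) in the side crop, and the box hasn't moved. Next I back out and tilt the tool to reach under the lip.

```bash
cat >> h.py <<'E'
TIP=34.
def tipT(x,y,z,tilt):
    R=toolR(tilt);return box(x,y,z)+R[:,2]*TIP/1e3,R
def relt(*a): return rel(*tipT(*a))
E
python3 - <<'E'
from h import *
for a in((-100,80,100,0),(-140,40,110,28),(-150,0,110,55)): print(a,relt(*a),tipT(*a)[0])
E
```

```text
(-100, 80, 100, 0) [-22.8   4.3 -13.9  -0.1  -0.   -0.2] [ 0.55066336 -0.01462889  0.066     ]
(-140, 40, 110, 28) [-46.7  44.3 -27.9  -0.   28.   -0.2] [ 0.59689834 -0.02096536  0.07997978]
(-150, 0, 110, 55) [-44.7  84.3 -38.5   0.   55.   -0.2] [ 0.63291954 -0.00347131  0.0904984 ]
```

drive_tool(motion=[-20, 4, -10, 0, 0, 0, 0, -45, 10, -25, 0, 0, 0, 0, -60, 25, -35, 0, 9, 0, 0, -60, 44, -38, 0, 18, 0, 0, -55, 60, -38, 0, 28, 0, 0, -50, 75, -38, 0, 38, 0, 0, -45, 84, -38, 0, 47, 0, 0, -45, 84, -38, 0, 55, 0, 0])

```text
t: 8.43
tcp_pos: [0.6336, -0.0041, 0.0896]
tool_rot: [0.489, 0.739, 0.256, -0.387]
force: [0.2, -0.2, -0.3]
finger_gap: 0.002
```

```bash
sed -i 's/145:210,285:385/130:220,270:390/; s/\[285,145\]+.5)\*8/[270,130]+.5)*6/; s/fx=8,fy=8/fx=6,fy=6/' look.py; python3 look.py 7; python3 -c "
from h import *
print(relt(-150,0,110,55))"
```

```text
8.525 box tcp [-123.7    1.8   85.4] F [-0.  -0.6 -0.5] 0.002 q [-0.48  1.03  1.1   0.57  1.81 -0.97]
side crop TCP [530. 369.] knob [351. 336.]
[ 5.1  1.8 -1.6  0.1 -0.2 -0.5]
```

View pics/s7.png

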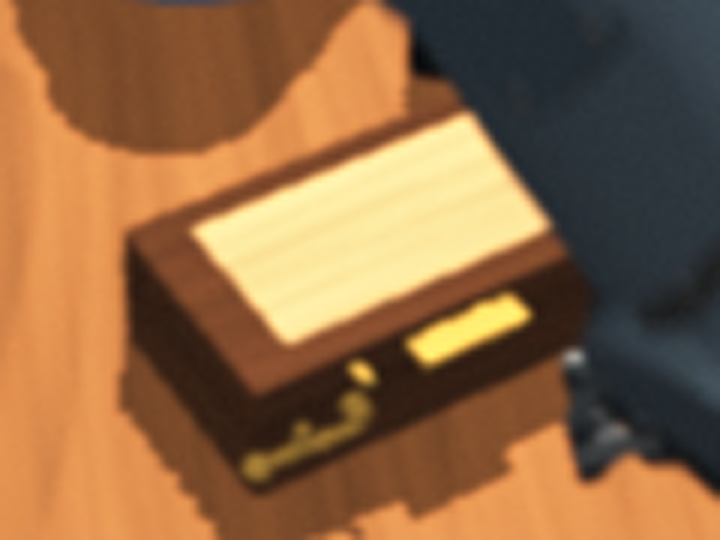

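View pics/w7.png

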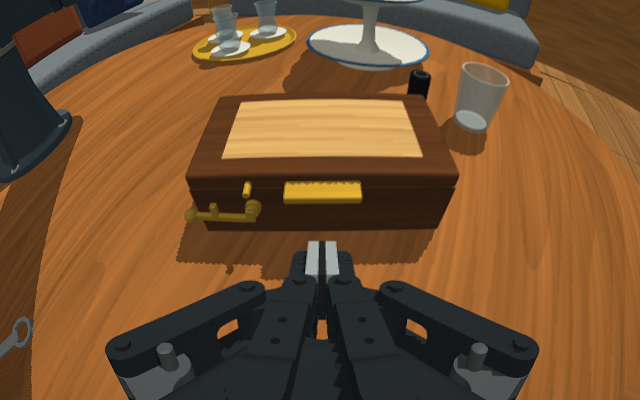

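Run:
```python
from h import *
S=manip.snapshot("side");s=manip.sense();R=Ro.from_quat(s["tool_rot"])
f=lambda p:((proj(S,p)-[270,130]+.5)*6-.5).round(0)
for t in(24,34,39):
  print(t,[f(s["tcp_pos"]+R.apply([x,y,-t/1e3])) for x in(-.011,.011) for y in(-.0085,.0085)])
for a in((-130,0,42,55),(-80,0,42,55)): print(relt(*a))
```

```text
24 [array([549., 401.]), array([579., 387.]), array([537., 357.]), array([567., 343.])]
34 [array([561., 404.]), array([591., 390.]), array([549., 360.]), array([579., 345.])]
39 [array([567., 406.]), array([597., 391.]), array([555., 361.]), array([585., 347.])]
[-41.3   1.5  54.1   0.1  -0.1  -0.4]
[-12.7   1.2  95.1   0.1  -0.1  -0.4]
```

```bash
sed -i 's/^TIP=.*/TIP=38./' h.py
python3 - <<'E'
from h import *
for a in((-130,0,42,55),(-105,0,42,55)): print(relt(*a))
E
```

```text
[-41.3   1.5  58.1   0.1  -0.1  -0.4]
[-27.    1.3  78.6   0.1  -0.1  -0.4]
```

drive_tool(motion=[-12, 1, 15, 0, 0, 0, 0, -27, 1, 35, 0, 0, 0, 0, -41, 1, 52, 0, 0, 0, 0, -41, 1, 58, 0, 0, 0, 0, -34, 1, 68, 0, 0, 0, 0, -27, 1, 78, 0, 0, 0, 0, -27, 1, 78, 0, 0, 0, 0])

```text
t: 9.45
tcp_pos: [0.6134, 0.0415, 0.0214]
tool_rot: [0.49, 0.739, 0.254, -0.387]
force: [-0.0, 0.6, 0.0]
finger_gap: -0.006
```

```bash
python3 look.py 8; python3 -c "
from h import *
print(relt(-80,0,42,55))"
```

```text
9.55 box tcp [-74.5  -0.   21.1] F [-0.7 -0.5 -0. ] 0.001 q [-0.43  1.08  1.19  0.58  1.67 -1.03]
side crop TCP [464. 392.] knob [351. 336.]
[14.  -0.1 21.5  0.1 -0.  -0.3]
```

View pics/s8.png

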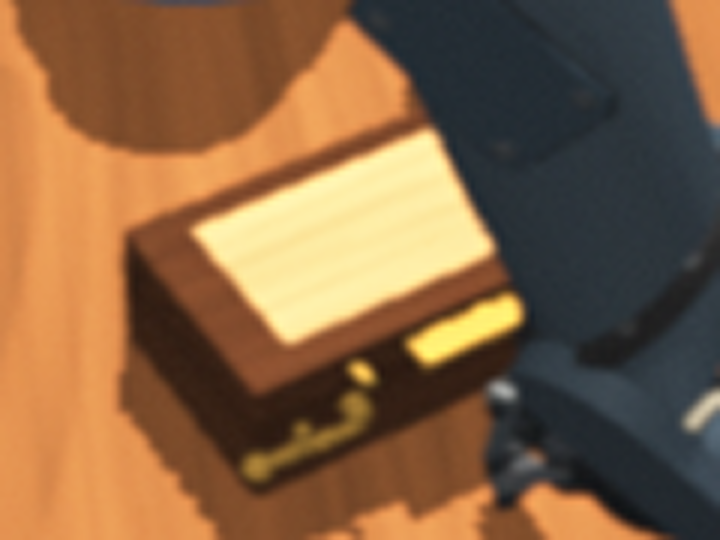

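View pics/w8.png

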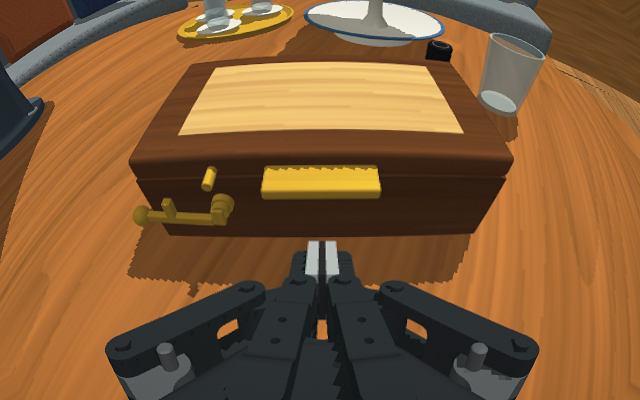

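drive_tool(motion=[3, 0, 5, 0, 0, 0, 0, 7, 0, 10, 0, 0, 0, 0, 10, 0, 15, 0, 0, 0, 0, 14, 0, 21, 0, 0, 0, 0, 14, 0, 21, 0, 0, 0, 0])

```text
t: 10.18
tcp_pos: [0.6038, 0.0643, 0.0205]
tool_rot: [0.49, 0.739, 0.254, -0.387]
force: [0.3, -0.2, 0.5]
finger_gap: 0.001
```

```bash
python3 look.py 9; python3 -c "
from h import *
print(relt(-80,0,42,55))
import numpy as np
s=manip.sense();R=Ro.from_quat(s['tool_rot']);W=manip.snapshot('wrist')
for t in(34,38,42): print(t,fproj(W,s['tcp_pos']+R.apply([.011,0,-t/1e3])),fproj(W,s['tcp_pos']+R.apply([.011,0.0085,-t/1e3])))
print(fproj(W,box(-83,0,61)),fproj(W,box(-83,0,68)))
"
```

```text
10.275 box tcp [-49.2  -0.2  20.5] F [0.8 0.6 0.5] -0.0 q [-0.41  1.06  1.24  0.6   1.63 -1.03]
side crop TCP [436. 360.] knob [351. 336.]
[-0.  -0.2  0.5  0.1 -0.  -0.3]
34 [320.0104173  236.99882387] [336.81060521 236.96537462]
38 [319.96723753 240.00943656] [337.17946483 239.97213746]
42 [319.92200283 243.16898601] [337.56577894 243.12737074]
[319.38042285 245.08445703] [319.21243682 236.60495896]
```

View pics/s9.png

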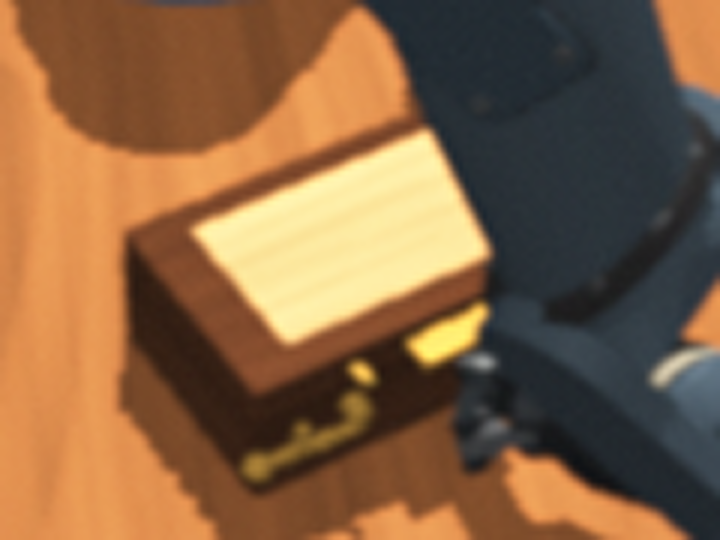

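View pics/w9.png

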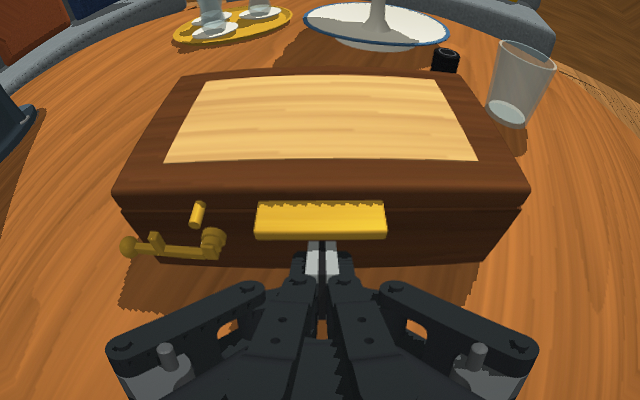

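The tip corner at row 240 sits right at the lip's lower edge, so it is only about 4 mm under the lip. I'll go 7 mm further in and check again.

drive_tool(motion=[1.5, 0, 2, 0, 0, 0, 0, 3, 0, 4, 0, 0, 0, 0, 4, 0, 6, 0, 0, 0, 0])

```text
t: 10.7
tcp_pos: [0.6016, 0.0702, 0.0203]
tool_rot: [0.491, 0.739, 0.254, -0.386]
force: [-0.3, 0.7, 0.2]
finger_gap: -0.003
```

```bash
python3 look.py 10; python3 -c "
import cv2
a=cv2.imread('pics/w10.png')[190:300,240:400];cv2.imwrite('pics/w10z.png',cv2.resize(a,None,fx=4.5,fy=4.5,interpolation=2))"
```

```text
10.8 box tcp [-41.9  -0.2  20.3] F [ 0.9 -0.4  0.3] -0.005 q [-0.4   1.06  1.26  0.6   1.62 -1.03]
side crop TCP [427. 351.] knob [351. 336.]
```

View pics/w10z.png

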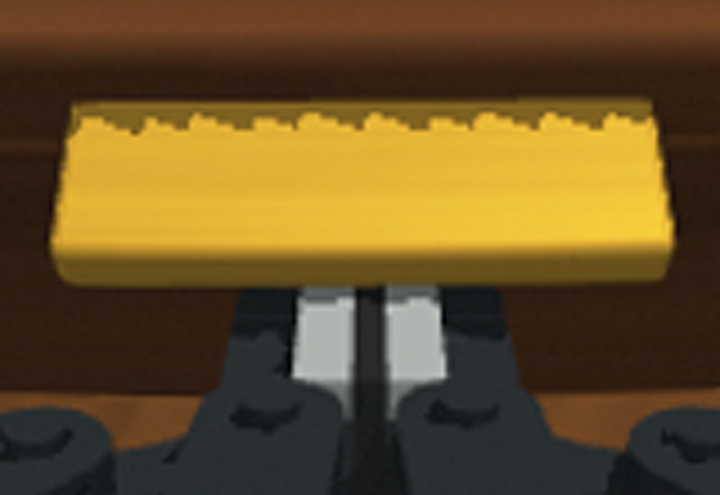

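The tip is now under the lip, which covers it at the lip edge near row 253. Now I'll plan the lift along the arc.

```bash
cat > arc.py <<'E'
from h import *
import sys
def U(th,r=136,hx=67): t=np.radians(th);return hx-r*np.cos(t),60+r*np.sin(t)
def rows(ths,tilt=55,r=136):
    R=toolR(tilt);s=manip.sense()
    for th in ths:
        u=U(th,r);p=box(u[0],0,u[1])-R[:,0]*.011+R[:,2]*TIP/1e3
        print(th,rel(p,R,s))
if __name__=="__main__": rows([float(a) for a in sys.argv[1:]])
E
python3 arc.py -1 1.5 4 7 10 13.5 17 20.5
```

```text
-1.0 [ 4.  -0.2 -5.6  0.1 -0.  -0.3]
1.5 [ 8.9 -0.2 -9.   0.1 -0.  -0.3]
4.0 [ 13.9  -0.2 -12.2   0.1  -0.   -0.3]
7.0 [ 20.1  -0.3 -15.7   0.1  -0.   -0.3]
10.0 [ 26.5  -0.3 -18.8   0.1  -0.   -0.3]
13.5 [ 34.1  -0.3 -22.1   0.1  -0.   -0.3]
17.0 [ 41.9  -0.4 -24.9   0.1  -0.   -0.3]
20.5 [ 49.9  -0.4 -27.2   0.1  -0.   -0.3]
```

drive_tool(motion=[2, 0, -3, 0, 0, 0, 0, 4, 0, -6, 0, 0, 0, 0, 9, 0, -9, 0, 0, 0, 0, 14, 0, -12, 0, 0, 0, 0, 20, 0, -16, 0, 0, 0, 0, 26, 0, -19, 0, 0, 0, 0, 26, 0, -19, 0, 0, 0, 0])

```text
t: 11.68
tcp_pos: [0.6021, 0.0698, 0.0533]
tool_rot: [0.49, 0.739, 0.254, -0.386]
force: [0.5, 0.5, -1.0]
finger_gap: 0.0
```

```bash
python3 look.py 11;python3 arc.py 10 13 16.5 20 23.5 27 30.5 34 37.5
```

```text
11.775 box tcp [-42.7  -0.5  52.6] F [ 1.2 -1.3 -0.3] 0.005 q [-0.4   1.01  1.26  0.61  1.65 -1.01]
side crop TCP [433. 308.] knob [351. 336.]
10.0 [ 0.5 -0.5  0.4  0.1 -0.  -0.3]
13.0 [ 7.  -0.5 -2.4  0.1 -0.  -0.3]
16.5 [14.8 -0.6 -5.3  0.1 -0.  -0.3]
20.0 [22.8 -0.6 -7.7  0.1 -0.  -0.3]
23.5 [30.9 -0.6 -9.6  0.1 -0.  -0.3]
27.0 [ 39.1  -0.7 -11.    0.1  -0.   -0.3]
30.5 [ 47.3  -0.7 -11.9   0.1  -0.   -0.3]
34.0 [ 55.6  -0.8 -12.3   0.1  -0.   -0.3]
37.5 [ 63.9  -0.8 -12.2   0.1  -0.   -0.3]
```

View pics/w11.png

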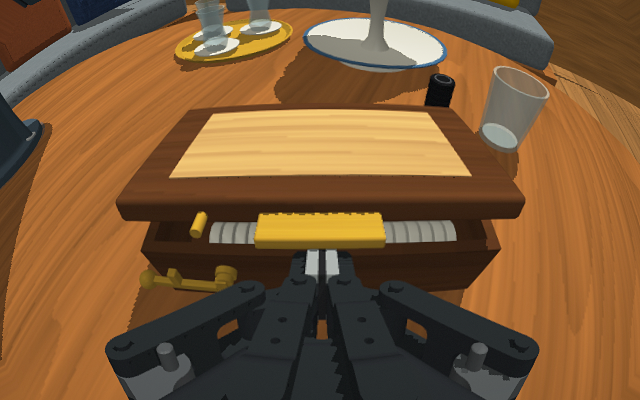

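View pics/s11.png

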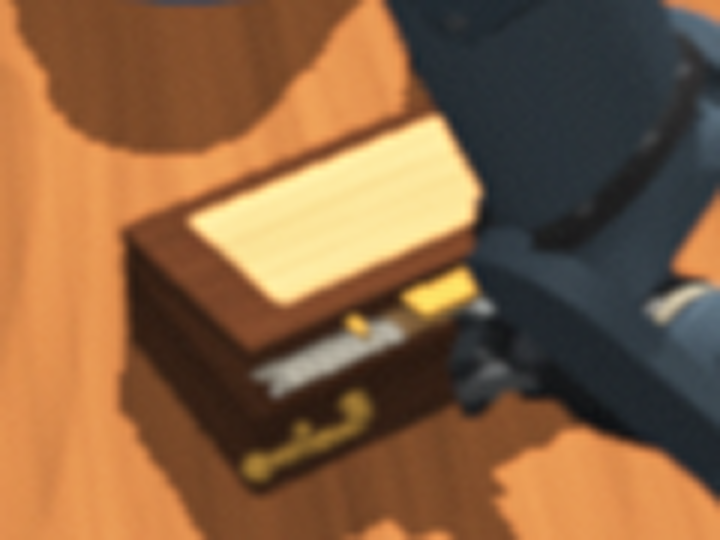

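Run:
```python
from arc import *
s=manip.sense();R=toolR(55)
for th,r in((12,134),(15,132),(18,130),(21.5,129),(25,129),(28.5,129),(32,129),(35.5,129)):
    u=U(th,r);p=box(u[0],0,u[1])-R[:,0]*.011+R[:,2]*TIP/1e3
    print(th,rel(p,R,s))
```

```text
12 [ 5.6 -0.5  0.3  0.1 -0.  -0.3]
15 [12.8 -0.5 -0.4  0.1 -0.  -0.3]
18 [20.  -0.6 -0.7  0.1 -0.  -0.3]
21.5 [27.9 -0.6 -1.8  0.1 -0.  -0.3]
25 [35.6 -0.7 -3.4  0.1 -0.  -0.3]
28.5 [43.4 -0.7 -4.5  0.1 -0.  -0.3]
32 [51.2 -0.7 -5.2  0.1 -0.  -0.3]
35.5 [59.1 -0.8 -5.3  0.1 -0.  -0.3]
```

drive_tool(motion=[6, 0, 0, 0, 0, 0, 0, 13, 0, 0, 0, 0, 0, 0, 20, 0, -1, 0, 0, 0, 0, 28, 0, -2, 0, 0, 0, 0, 36, 0, -3, 0, 0, 0, 0, 43, 0, -4, 0, 0, 0, 0, 51, 0, -5, 0, 0, 0, 0, 59, 0, -5, 0, 0, 0, 0])

```text
t: 12.78
tcp_pos: [0.5903, 0.0976, 0.1042]
tool_rot: [0.49, 0.739, 0.254, -0.386]
force: [1.0, -0.1, -0.6]
finger_gap: 0.001
```

```bash
python3 look.py 12
python3 - <<'E'
from arc import *
rows((35.5,39,42.5,46,49.5,53,56.5,60,63.5),r=129)
E
```

```text
12.875 box tcp [-12.3  -0.8 104.7] F [ 0.2 -1.3 -1.4] -0.0 q [-0.37  0.92  1.32  0.63  1.67 -0.97]
side crop TCP [404. 195.] knob [351. 336.]
35.5 [-1.  -0.8 -0.4  0.1 -0.  -0.2]
39 [ 6.9 -0.9 -0.1  0.1 -0.  -0.2]
42.5 [14.7 -0.9  0.7  0.1 -0.  -0.2]
46 [22.5 -0.9  2.   0.1 -0.  -0.2]
49.5 [30.2 -1.   3.7  0.1 -0.  -0.2]
53 [37.8 -1.   5.9  0.1 -0.  -0.2]
56.5 [45.2 -1.   8.6  0.1 -0.  -0.2]
60 [52.4 -1.1 11.7  0.1 -0.  -0.2]
63.5 [59.4 -1.1 15.3  0.1 -0.  -0.2]
```

View pics/w12.png

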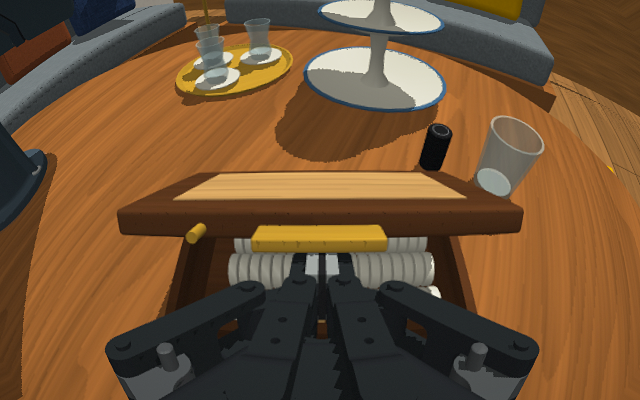

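View pics/s12.png

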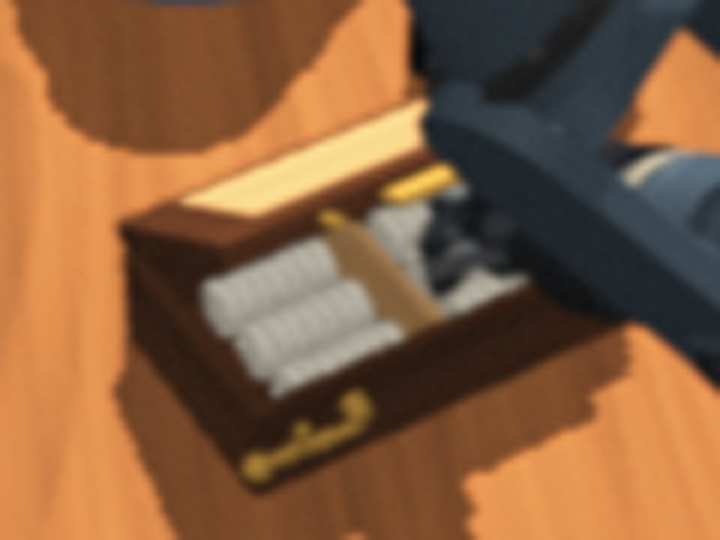

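drive_tool(motion=[6, 1, 0, 0, 0, 0, 0, 14, 1, 1, 0, 0, 0, 0, 22, 1, 2, 0, 0, 0, 0, 30, 1, 4, 0, 0, 0, 0, 38, 1, 6, 0, 0, 0, 0, 45, 1, 9, 0, 0, 0, 0, 52, 1, 12, 0, 0, 0, 0, 59, 1, 15, 0, 0, 0, 0])

```text
t: 13.88
tcp_pos: [0.5733, 0.1412, 0.1446]
tool_rot: [0.49, 0.739, 0.254, -0.386]
force: [0.8, 0.0, -0.1]
finger_gap: 0.002
```

```bash
python3 look.py 13
python3 - <<'E'
from arc import *
rows((63.5,67,70.5,74,77.5,81,84.5,88,91.5,95,98.5,102,105),r=129)
E
```

```text
13.975 box tcp [ 34.8  -2.2 144.9] F [ 1.3 -0.3  0.4] -0.002 q [-0.32  0.84  1.38  0.66  1.65 -0.93]
side crop TCP [357.  76.] knob [351. 336.]
63.5 [-0.5 -2.2 -0.3  0.  -0.  -0.2]
67 [ 6.3 -2.2  3.7  0.  -0.  -0.2]
70.5 [12.8 -2.2  8.   0.  -0.  -0.2]
74 [19.1 -2.2 12.8  0.  -0.  -0.2]
77.5 [25.1 -2.3 18.   0.  -0.  -0.2]
81 [30.7 -2.3 23.5  0.  -0.  -0.2]
84.5 [36.  -2.3 29.3  0.  -0.  -0.2]
88 [40.9 -2.4 35.4  0.  -0.  -0.2]
91.5 [45.5 -2.4 41.9  0.  -0.  -0.2]
95 [49.6 -2.4 48.6  0.  -0.  -0.2]
98.5 [53.4 -2.4 55.5  0.  -0.  -0.2]
102 [56.7 -2.4 62.7  0.  -0.  -0.2]
105 [59.1 -2.4 69.   0.  -0.  -0.2]
```

View pics/w13.png

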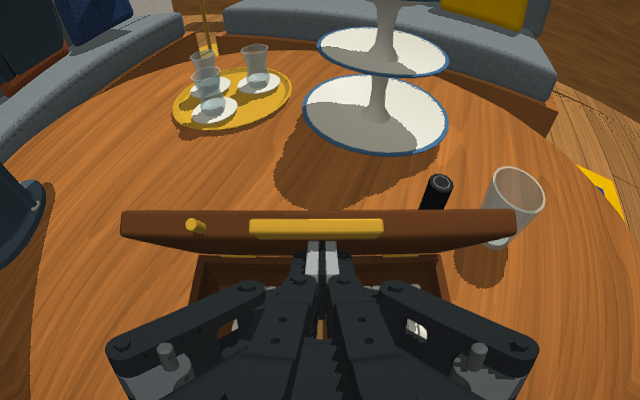

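View pics/s13.png

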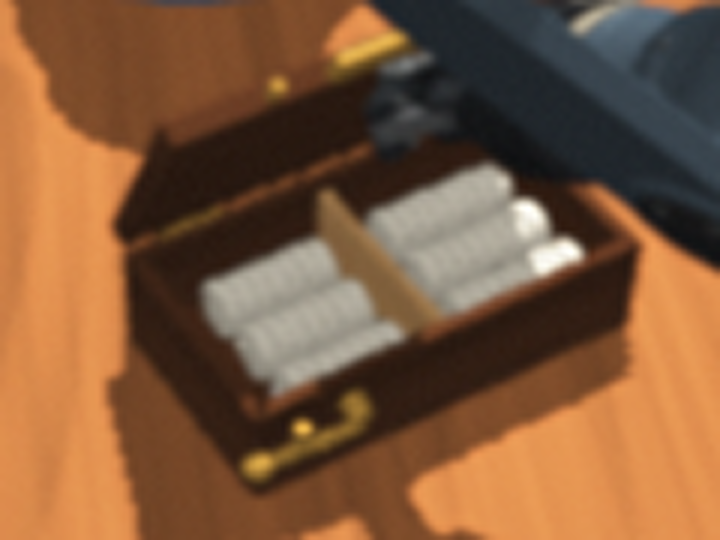

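drive_tool(motion=[6, -1, 3, 0, 0, 0, 0, 12, -1, 8, 0, 0, 0, 0, 19, -1, 13, 0, 0, 0, 0, 25, -2, 18, 0, 0, 0, 0, 30, -2, 23, 0, 0, 0, 0, 35, -2, 28, 0, 0, 0, 0, 38, -2, 32, 0, 0, 0, 0, 40, -2, 35, 0, 0, 0, 0])

```text
t: 14.98
tcp_pos: [0.5509, 0.1887, 0.1576]
tool_rot: [0.49, 0.739, 0.254, -0.386]
force: [0.5, 0.2, -0.6]
finger_gap: -0.001
```

```bash
python3 look.py 14
python3 - <<'E'
from arc import *
rows((88,90,92,94,96,98,100,102,104,107),r=129)
E
```

```text
15.075 box tcp [ 86.8  -0.2 157.6] F [-1.8 -0.3  0.1] -0.002 q [-0.26  0.8   1.46  0.7   1.6  -0.91]
side crop TCP [297.  -1.] knob [351. 336.]
88 [ 0.7 -0.2  0.1  0.  -0.  -0.2]
90 [ 3.3 -0.2  3.7  0.  -0.  -0.2]
92 [ 5.9 -0.3  7.5  0.  -0.  -0.2]
94 [ 8.2 -0.3 11.3  0.  -0.  -0.2]
96 [10.5 -0.3 15.2  0.  -0.  -0.2]
98 [12.6 -0.3 19.2  0.  -0.  -0.2]
100 [14.6 -0.3 23.2  0.  -0.  -0.2]
102 [16.4 -0.3 27.3  0.  -0.  -0.2]
104 [18.1 -0.3 31.5  0.  -0.  -0.2]
107 [20.3 -0.3 37.9  0.  -0.  -0.2]
```

View pics/w14.png

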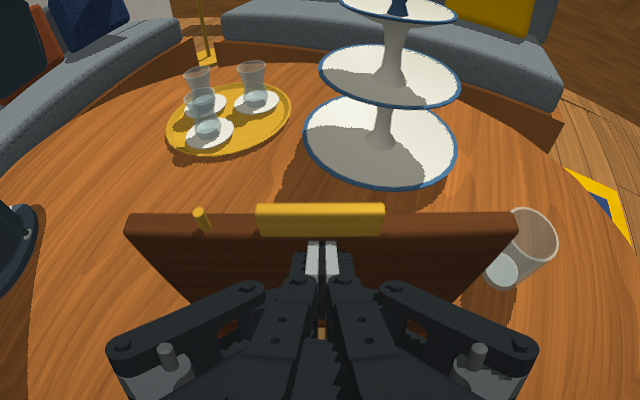

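View pics/s14.png

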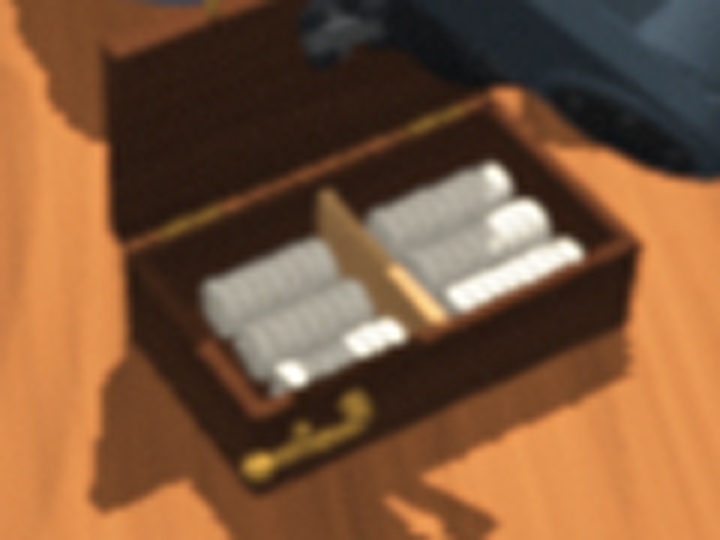

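drive_tool(motion=[3, 0, 4, 0, 0, 0, 0, 6, 0, 7, 0, 0, 0, 0, 8, 0, 11, 0, 0, 0, 0, 10, 0, 15, 0, 0, 0, 0, 12, 0, 19, 0, 0, 0, 0, 14, 0, 23, 0, 0, 0, 0, 16, 0, 27, 0, 0, 0, 0, 18, 0, 31, 0, 0, 0, 0])

```text
t: 16.08
tcp_pos: [0.5367, 0.2218, 0.1545]
tool_rot: [0.49, 0.739, 0.254, -0.386]
force: [1.0, -1.2, 0.1]
finger_gap: 0.001
```

```bash
python3 look.py 15
```

```text
16.175 box tcp [ 1.232e+02 -1.000e-01  1.545e+02] F [-0.4 -0.5 -0.1] -0.003 q [-0.22  0.79  1.5   0.73  1.55 -0.91]
side crop TCP [259. -36.] knob [351. 336.]
```

View pics/w15.png

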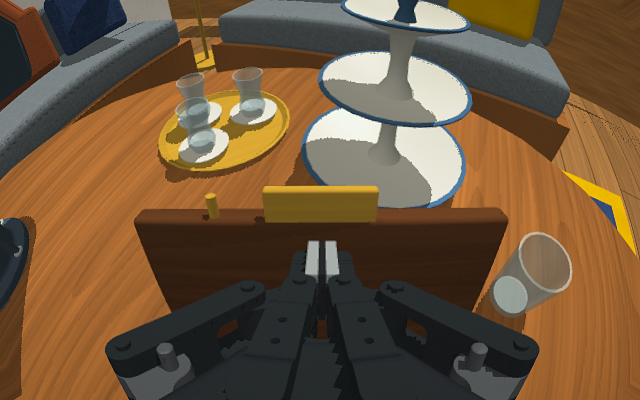

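View pics/s15.png

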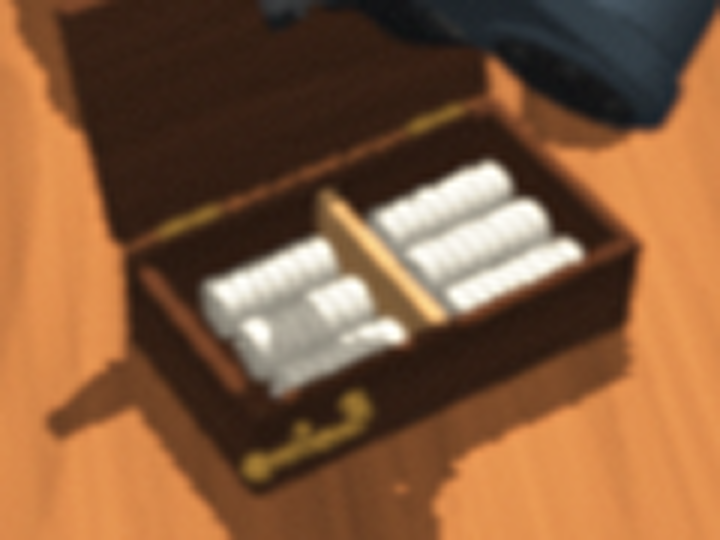

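The lid has moved ahead of the finger and rests back at its stop. I'll back the hand away along its own axis.

drive_tool(motion=[0, 0, -15, 0, 0, 0, 0, 0, 0, -45, 0, 0, 0, 0, 0, 0, -80, 0, 0, 0, 0, 0, 0, -120, 0, 0, 0, 0, 10, 0, -160, 0, 0, 0, 0, 20, 0, -195, 0, 0, 0, 0, 20, 0, -210, 0, 0, 0, 0, 20, 0, -210, 0, 0, 0, 0])

```text
t: 17.18
tcp_pos: [0.6002, 0.0733, 0.2912]
tool_rot: [0.49, 0.739, 0.254, -0.386]
force: [-0.6, 0.6, 0.4]
finger_gap: -0.002
```

```bash
python3 look.py 16
python3 - <<'E'
from h import *
for n in("side","top"): cv2.imwrite(f"pics/{n}16.png",manip.snapshot(n)["color"][:,:,::-1])
E
```

```text
17.275 box tcp [-36.8   0.3 290.2] F [-0.4  0.  -0. ] -0.003 q [-0.4   0.72  1.18  0.66  1.95 -0.78]
side crop TCP [455. -90.] knob [351. 336.]
```

View pics/w16.png

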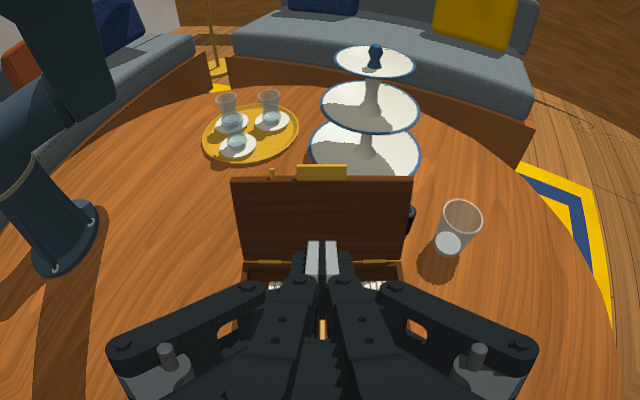

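View pics/side16.png

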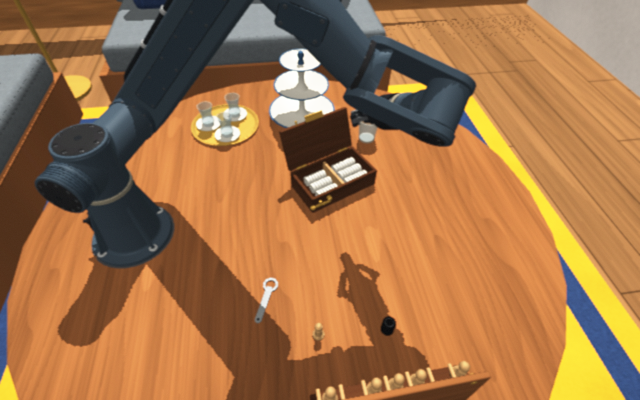

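View pics/top16.png

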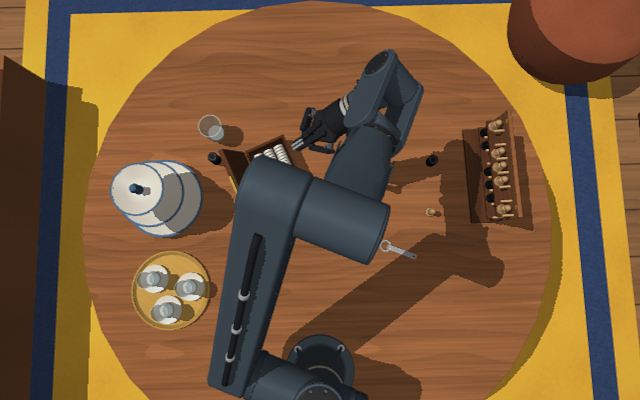

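The lid stands open and leaning back, and everything else is where it was. I'll move the hand further away, check again and then hand in.

drive_tool(motion=[-10, 0, -20, 0, 0, 0, 0, -20, 0, -45, 0, 0, 0, 0, -30, 0, -70, 0, 0, 0, 0, -40, 0, -95, 0, 0, 0, 0, -45, 0, -110, 0, 0, 0, 0, -45, 0, -110, 0, 0, 0, 0, -45, 0, -110, 0, 0, 0, 0])

```text
t: 18.25
tcp_pos: [0.644, -0.03, 0.3154]
tool_rot: [0.489, 0.739, 0.253, -0.389]
force: [0.4, 0.6, 0.6]
finger_gap: -0.001
```

```bash
python3 look.py 17
python3 - <<'E'
from h import *
a=cv2.imread("pics/s17.png");c=manip.snapshot("side")["color"][:,:,::-1];cv2.imwrite("pics/side17.png",c)
s0=cv2.imread("pics/side0.png")
for n,(u,v) in dict(opener=(267,300),pawn=(318,332),short=(388,326),cup=(369,127),tall=(342,134)).items():
    A=s0[v-12:v+12,u-10:u+10].astype(int);B=c[v-12:v+12,u-10:u+10].astype(int);print(n,abs(A-B).mean().round(1))
# lid top corner: near end lid front edge, angle from side view
P=lambda th,y:box(65-130*np.cos(th)+16*np.sin(th),y,60+130*np.sin(th)+16*np.cos(th))
S=manip.snapshot("side")
for th in(1.55,1.7,1.92): print(th,[proj(S,box(65-130*np.cos(th),y,60+130*np.sin(th))).round(1) for y in(115,-115)])
E
```

```text
18.35 box tcp [-1.510e+02  2.000e-01  3.158e+02] F [ 0.4 -0.3  0.8] 0.0 q [-0.5   0.81  0.91  0.65  2.16 -0.74]
side crop TCP [627.  10.] knob [351. 336.]
opener 34.1
pawn 13.6
short 32.5
cup 15.9
tall 62.5
1.55 [array([288.4, 138.5]), array([356.4, 112.6])]
1.7 [array([285.1, 134.9]), array([352.6, 109.6])]
1.92 [array([280.5, 131.4]), array([347.2, 106.7])]
```

View pics/side17.png

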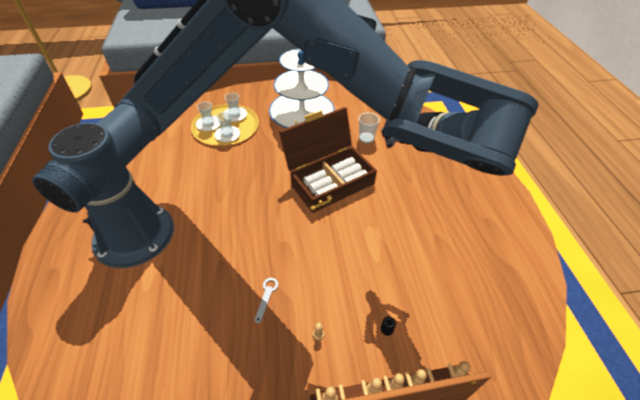

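```bash
python3 -c "
from station import manip
print(manip.sign_off())"
```

```text
the job is handed in; nothing more can be done
None
```

The box is open. I pushed the hook off the stud, raised the lid by its lip and swung it back past upright until it lay on its stop. The job was handed in at about 18.4 s with the hand well clear.

- **Hook:** The first push missed because the closed fingertips sit about 35–39 mm short of the reported TCP, so the finger passed above the knob without touching it. I corrected for that, and the second push knocked the hook over to lie along the front.
- **Lid:** The finger followed the lid's arc slowly, and the lid dropped the last few degrees to the stop on its own. In the last side view its top corners are at about (280,131) and (348,108). That matches the positions computed for 1.92 rad, within about 1–2 px.
- **Box:** Its corners stayed at the same pixels in the side views throughout the lift. The force readings I took were all under about 2 N.
- **Other objects:** The crop comparison against the first picture differed for the opener, pawn, cup and both stacks, so it confirmed nothing. Arm shadows, and the lid now hiding the tall stack in the side view, explain this. By eye in the last pictures, the opener, pawn, short stack, cup, stand and tray are where they began. The tall stack was last seen in place in the views just before the final retreat.

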